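Load the heat spreader under its spring lip, then lay the bracket over it

ROBOT

A 6-joint arm with a two-finger parallel gripper is mounted at the origin on the work surface. World frame = base frame: x ahead of the robot, y to its left, z up, the work surface at z = 0. Lengths are in m, angles in rad, forces in N, time in s.
With the tool pointing down it reaches from about 0.35 to 0.975 m from the base axis. Payload 4.9 kg.
Tool frame: the origin (TCP) lies at the very end of the fingers, on their centre line; the grasp point (between the pads) lies 19 mm behind it; z points along the fingers, y is the line along which they close (so a half turn about z gives the same grasp; the last joint's range is limited). The gripper opens to 85 mm and grips with 20 to 120 N. Pads are 22 mm wide; open, the fingers measure 114 mm over their backs; the gripper's body (76 mm by 85 mm) begins 54 mm behind the grasp point. The pads swing forward as they close: fully open they stand 13 mm farther back than shut.
Start: joints at [1.052, 0.053, 1.613, -0, 1.476, -0.119], TCP at [0.243, 0.576, 0.231] pointing down, gripper open.
Joint ranges: [-3.01, 3.01], [-1.01, 2.22], [0.06, 2.58], [-1.02, 4.17], [0.09, 2.62], [-3.14, 3.14]. Speed limits (rad/s): [2.57, 2.57, 3.14, 3.14, 3.14, 3.14].

INTERFACE

Orientations are given as a rotation vector (axis times angle).
In Python, from station import * gives the robot as it stands.
- The arm moves only by the shell command python3 -m crank 'ROWS' [OPENING] [FORCE]. ROWS is JSON, a list of rows, each an object with "offset": the shift along the tool's x, y, z in m, a list of three; "twist": the turn, a rotation vector about the tool's x, y, z in degrees, a list of three. In form: [{"offset": [x, y, z], "twist": [rx, ry, rz]}, ...]. A call has 1 to 20 rows; each row is the pose to reach, as a shift and turn from the pose commanded when the call began, along the tool's axes at that moment; what a row does not reach only later rows make up. A row lasts 1/8 s, in which the tool goes at most 62.5 mm and 10.7 degrees, less where a joint would pass 70% of its speed; a pose out of reach is approached as far as the arm can. A call with a gripper value outside its range is refused whole. OPENING is the opening, from 0 (shut) to 1 (fully open), set as the call begins (- or left out, the last holds). The fingers move at their own pace and stop on an object; FORCE is the grip in N (left out, the last holds). Time passes only in rows, so rows that repeat a pose let the fingers close. It gives the time, the measured TCP pose, the force, the opening and the grip force at its end, in the units of the state.
- get_obs(): the state, without advancing time (a new reading comes with each control period).
- get_image(name): name is "side" or "top"; returns the picture (384x512x3 uint8, red, green, blue); there is no depth.
- get_calibration(name): a dict with "intrinsics" (3x3 intrinsics, pixels), "world_from_camera" (4x4, takes a point from camera to world coordinates). Camera axes: x right, y up, looking along -z (the intrinsics and any distortion apply to the point x, -y, -z); pixel columns grow to the right and rows downward; lengths in m; the calibration is good to about 2 mm. A picture is of the moment at which its call begins. get_calibration takes no time and is no camera call.
- finish_job(): hands the job in; it is judged then, once.
Trained networks look in the newest picture that a camera, given by its name, has taken for a name from the list of things; names that differ only in an ending like _2 or _b are one class to them, and where a whole thing is asked for, a point or a joint stands for the part that bears it (a point fixed in the world has none). Each returns a list of dicts, best first, with "confidence" (0 to 1); they miss things now and then, are a little off and sometimes report something else, mostly with a low value. They report only what shows in the picture. A call takes as long as a camera call.
- cut_out(query, camera): "region" (384x512 bool, what is visible of it) and "rect" ([centre column, centre row, width, height] in pixels, round what is visible of it).
The state is a dict: "t": time; "q": joint angles; "dq": joint speeds; "effort": joint torques, N m; "tool_pos": TCP position; "tool_rot": TCP orientation; "contact_force": force on the tool from outside, world axes, zero at the start; "wrist_torque": the same for the moment, N m; "opening": finger opening in m; "grip_force": force on a finger pad.
Only numpy, scipy, OpenCV 4.12 (cv2) and the standard library are available. Lean on these libraries where they do the work, as an engineer would, in place of code of your own. Each camera call takes 0.05 s, during which the arm holds its last target. There are 200 camera calls.

TASK

Kit the battery tray: first fit the aluminium heat spreader by tilting its lip-side edge in under the blue lip, pushing back the sprung jaw, lowering the other end behind the stop wall and pressing it gently, by feel, until it rests flat on the grey deck, whose height is set differently each time. Only then set the orange bracket straddling the spreader, its feet between the yellow guides, so that it lies flat on the plate. Do not drop either part or ram the spreader onto the deck, and leave everything else on the bench where it is.

Things in the scene. Friction and masses are not known exactly. Their poses are not given: they have to be found in the camera images.
- tray: black kit tray fixed on the bench, base 240 x 150 x 8 mm (x -160 to +80), rim 20 mm high. Origin on the bench, under the nest; +x runs from the blue lip to the stop wall (roughly away from the robot), y left, z up. Six cells lie at x -153 to -89, top 27 mm above the bench, behind a 26 mm high rib
- deck: foot of the grey height-adjustable deck in the tray, on which the spreader must rest; tray axes, 8 mm above the bench, below the nest. The deck is 60 mm wide, from 67 mm towards tray -x to 54 mm towards +x. Its top is set anywhere from 12 to 18 mm above the bench, is not reported, and does not give: feel for it
- nest (a point): where the middle of the spreader's underside belongs, at the deck's mid height, 15 mm above the bench; the true deck top lies up to 3 mm above or below. Tray axes
- lip_edge (a point): middle of the free lower edge of the blue overhanging lip: 44 mm from the nest towards tray -x, 30 mm above the bench. Tray axes. The lip runs from here 36 mm to -x, is 90 mm wide and 5 mm thick; side cheeks below it, inner faces at y +-37 mm. The slot below it is 12 to 18 mm high, by the deck's height
- wall_face (a point): middle of the upper inner edge of the blue stop wall: 55 mm from the nest towards tray +x, 28 mm above the bench; wall 60 mm wide, 7 thick. Lip edge to wall is only 99 mm. Tray axes
- jaw (a joint): brass sprung jaw in the slot below the lip, 56 mm wide, 13 to 29 mm above the bench. 0 = out, its face 50 mm from the nest towards tray -x; grows as it is pushed to -x, up to 0.014 m. Spring 2.4 N at 0, plus 0.4 N per mm (8 N at the end). About 0.005 with the spreader home; the spreader must push it further than that before its far end can go down. Its friction can hold the plate off the deck
- bracket_seat (a point): where the bracket's origin belongs when it lies on the spreader: 38 mm from the nest towards tray +x; 12 mm above the bench for the deck's mid height, up to 3 mm more or less. Tray axes. Four yellow guides, tops 22 mm above the bench, y 36 to 50 mm each side, leave a gap 27 mm long (x) for each foot, centred here
- spreader: aluminium heat spreader, 0.12 to 0.24 kg: plate 110 (x) x 64 (y) x 6 mm with a grip rib 40 (x) x 14 (y) x 30 mm on top, its middle at x = -5 mm, its top 36 mm above the underside. Origin: centre of the underside. Its -x end goes under the lip, +x end to the stop wall. Starts flat on the bench at one side of the tray, yaw within 0.5 rad
- bracket: orange bracket, 0.06 to 0.13 kg: bar 22 (x) x 94 (y) x 6 mm, underside 9 mm above the soles of its two feet (22 x 12 mm, inner faces at y +-35 mm). Grip block 20 (x) x 14 (y) mm on its middle, 15 to 45 mm above the soles. Origin: centre, at sole level. Either way round is right. Starts on its feet on the bench at the tray's other side, yaw within 0.5 rad
- cellbox: bystander: clear box of loose cells, 120 x 85 x 55 mm; origin under its middle; leave it alone
- meter: bystander: multimeter, yellow, 140 x 75 x 43 mm; origin under its middle; leave it alone
- driver: bystander: screwdriver, red handle, lying; origin under its middle; leave it alone
- taperoll: bystander: tape roll, blue ring 90 mm across, 20 mm high; origin under its middle; leave it alone
- flux: bystander: flux bottle, 40 mm across, 110 mm high; origin under its middle; leave it alone
- cellstand: bystander: stand with three cells, 75 x 28 x 68 mm; origin under its middle; leave it alone
- board: bystander: circuit board, green, 75 x 55 x 17 mm; origin under its middle; leave it alone

How it is judged:
By the outcome, as a careful person would: the job done as asked, in the order asked, and still so for the second after the job is handed in, with the robot touching nothing.
It also fails if it takes over 72 s, if anything falls off the work surface, if the arm or the gripper's body presses on something with over 40 N, if the wrist force passes 120 N, or if a joint passes its speed limit or range.

## Working session

There is one attempt and no reset: what is moved stays moved. The work goes in short steps, Python scripts to look and compute and a shell command to move; the robot and the scene stay as the last step left them, time stands still between calls to the robot, and variables do not carry over. Pictures are saved under pics/ and viewed, at most 10 in all, crops included, and the job is handed in when it is done.

```bash
ls; mkdir -p pics
python3 - <<'E'
from station import *
import cv2,numpy as np
ims=[]
for n in("top","side"):
    im=get_image(n); cv2.imwrite(f"pics/{n}0.png",im[:,:,::-1])
    c=get_calibration(n); print(n,np.round(c["intrinsics"],1).tolist(),np.round(c["world_from_camera"],4).tolist(),[k for k in c])
    for q in("tray","spreader","bracket"):
        print(q,[(round(d["confidence"],2),np.round(d["rect"]).tolist()) for d in cut_out(q,n)[:2]])
print(get_obs())
E
```

```text
pics
top [[455.1, 0.0, 264.3], [0.0, 455.1, 193.9], [0.0, 0.0, 1.0]] [[-0.0144, 0.9959, -0.0892, 0.3883], [-0.9998, -0.0158, -0.0149, -0.0098], [-0.0163, 0.089, 0.9959, 1.4392], [0.0, 0.0, 0.0, 1.0]] ['intrinsics', 'world_from_camera']
tray [(0.72, [266.0, 194.0, 66.0, 81.0])]
spreader [(0.55, [371.0, 213.0, 20.0, 39.0])]
bracket [(0.6, [161.0, 213.0, 29.0, 17.0]), (0.49, [192.0, 131.0, 33.0, 44.0])]
side [[402.9, 0.0, 249.8], [0.0, 402.9, 186.0], [0.0, 0.0, 1.0]] [[0.7428, 0.4038, -0.5341, -0.1221], [-0.6695, 0.439, -0.5992, -0.7228], [-0.0075, 0.8026, 0.5964, 0.7789], [0.0, 0.0, 0.0, 1.0]] ['intrinsics', 'world_from_camera']
tray [(0.64, [250.0, 198.0, 91.0, 56.0])]
spreader [(0.74, [316.0, 272.0, 50.0, 43.0]), (0.73, [125.0, 193.0, 21.0, 14.0])]
bracket [(0.59, [173.0, 160.0, 20.0, 18.0])]
{'t': 0.4, 'q': array([ 1.05199052e+00,  5.27730526e-02,  1.61310586e+00, -3.96142898e-05,
        1.47599760e+00, -1.18968920e-01]), 'dq': array([ 0.00021301, -0.00157401, -0.00233719, -0.00060126, -0.00260709,
       -0.00071811]), 'effort': array([ 9.16988529e-05, -3.93050015e+01, -3.69809246e+01, -8.69376345e-05,
        2.42264723e-03,  1.69069239e-05]), 'tool_pos': array([0.24323041, 0.57561146, 0.23113513]), 'tool_rot': array([-6.23870972e-01, -3.07897148e+00,  4.42821090e-04]), 'contact_force': array([-0.17745282,  0.246888  ,  0.28944872]), 'wrist_torque': array([ 0.02348497,  0.02216051, -0.00238594]), 'grip_force': 0.0, 'opening': 0.08535182008535698}
```

View pics/top0.png

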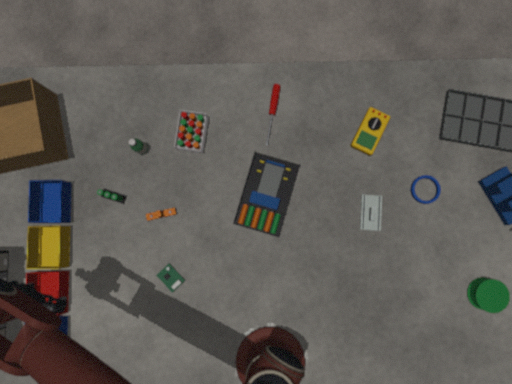

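View pics/side0.png

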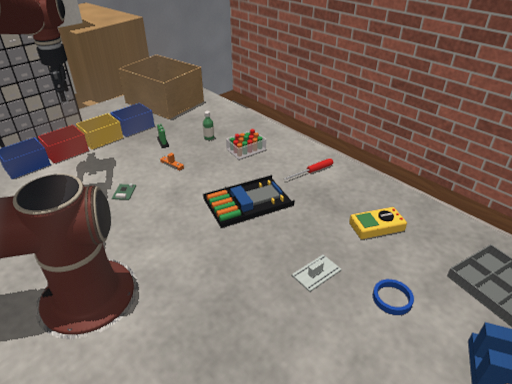

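```bash
cat > h.py <<'E'
from station import *
import cv2,numpy as np
from scipy.optimize import minimize
from scipy.spatial.transform import Rotation as R
S=6
def box(x0,x1,y0,y1,z0,z1): return np.array([[x,y,z] for x in(x0,x1) for y in(y0,y1) for z in(z0,z1)])/1e3
M={"tray":[box(-160,80,-75,75,0,20)],
"spreader":[box(-55,55,-32,32,0,6),box(-25,15,-7,7,6,36)],
"bracket":[box(-11,11,-47,47,9,15),box(-11,11,35,47,0,9),box(-11,11,-47,-35,0,9),box(-10,10,-7,7,15,45)]}
CAL={n:get_calibration(n) for n in("top","side")}
def proj(n,P):
    c=CAL[n];T=np.linalg.inv(c["world_from_camera"]);p=P@T[:3,:3].T+T[:3,3]
    p=p*[1,-1,-1];u=p@c["intrinsics"].T
    return u[:,:2]/u[:,2:]
def ray(n,u,z):
    c=CAL[n];W=c["world_from_camera"];d=np.linalg.solve(c["intrinsics"],[u[0],u[1],1])*[1,-1,-1];d=W[:3,:3]@d;o=W[:3,3]
    return o+d*(z-o[2])/d[2]
def place(P,x,y,a,z=0):
    return P@R.from_euler("z",a).as_matrix().T+[x,y,z]
def fit(name,masks,x0,z=0):
    win={}
    for n,m in masks.items():
        r,c=np.nonzero(m);a,b,e,f=r.min()-8,r.max()+9,c.min()-8,c.max()+9
        win[n]=(a,e,b-a,f-e,m[a:b,e:f].astype(float))
    def cost(v):
        s=0
        for n,(a,e,h,w,m) in win.items():
            im=np.zeros((h*S,w*S),np.uint8)
            for b in M[name]:
                p=(proj(n,place(b,*v,z))-[e,a]+.5)*S
                cv2.fillConvexPoly(im,cv2.convexHull(np.round(p*16).astype(np.int32)),1,shift=4)
            im=cv2.resize(im.astype(np.float32),(w,h),interpolation=cv2.INTER_AREA)
            s+=1-np.minimum(im,m).sum()/np.maximum(im,m).sum()
        return s
    best=min((minimize(cost,x0+np.array([0,0,d]),method="Nelder-Mead",options=dict(initial_simplex=np.array(x0)+[0,0,d]+np.array([[0,0,0],[.015,0,0],[0,.015,0],[0,0,.2]]))) for d in(-.2,0,.2)),key=lambda r:r.fun)
    return best.x,best.fun
E
cat > m.py <<'E'
from h import *
for n in("top","side"):get_image(n)
for q,u in(("tray",(266,194)),("spreader",(371,213)),("bracket",(161,213))):
    ms={}
    for n in("top","side"):
        pr=proj(n,ray("top",u,.01)[None])[0]
        for d in cut_out(q,n):
            if np.hypot(*(np.array(d["rect"][:2])-pr))<20: ms[n]=d["region"];break
    p=ray("top",u,.01)
    a0=-.25 if q=="tray" else 0.
    for k in [list(ms)]+[[n] for n in ms]:
        x,f=fit(q,{n:ms[n] for n in k},[p[0],p[1],a0]); print(q,k,np.round(x,4),round(f,3))
for n in("top","side"):
    im=get_image(n)
    if n=="top": c=im[140:250,220:310]
    else: c=im[165:235,195:305]
    cv2.imwrite(f"pics/{n}1.png",cv2.resize(c,None,fx=6,fy=6,interpolation=cv2.INTER_CUBIC)[:600,:,::-1])
E
python3 m.py
```

```text
tray ['top', 'side'] [ 0.5557 -0.006  -0.302 ] 0.385
tray ['top'] [ 0.5555 -0.0067 -0.3053] 0.173
tray ['side'] [ 0.5549 -0.005  -0.3002] 0.209
spreader ['top', 'side'] [ 0.4538 -0.3221 -0.0837] 0.116
spreader ['top'] [ 0.4551 -0.3216 -0.0746] 0.06
spreader ['side'] [ 0.4529 -0.3226 -0.0847] 0.039
bracket ['top', 'side'] [0.4605 0.3388 0.1886] 0.374
bracket ['top'] [0.4606 0.3373 0.2132] 0.169
bracket ['side'] [0.4601 0.3417 0.1399] 0.172
```

View pics/top1.png

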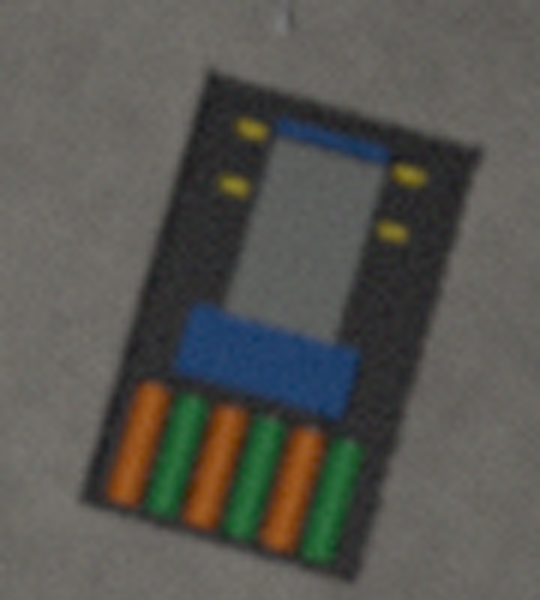

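View pics/side1.png

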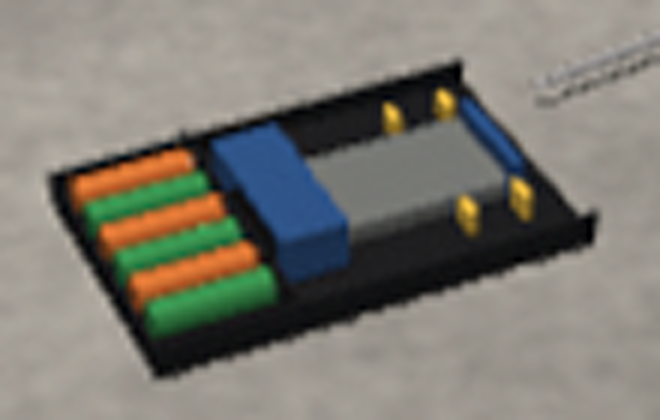

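```bash
cat > t.py <<'E'
from h import *
M["blue"]=[box(-80,-44,-45,45,30,35),box(-80,-44,-45,-37,8,30),box(-80,-44,37,45,8,30),box(55,62,-30,30,17,28)]
ms={};yc={}
for n in("top","side"):
    im=get_image(n);hsv=cv2.cvtColor(im,cv2.COLOR_RGB2HSV)
    w=np.zeros(im.shape[:2],bool); q=proj(n,place(box(-160,80,-75,75,0,25),.5555,-.006,-.3));a=q.min(0).astype(int);b=q.max(0).astype(int)
    w[a[1]:b[1],a[0]:b[0]]=1
    ms[n]=cv2.inRange(hsv,(105,90,30),(125,255,255))*w>0
    y=cv2.inRange(hsv,(22,110,60),(35,255,255))*w
    k,_,st,ce=cv2.connectedComponentsWithStats((y>0).astype(np.uint8))
    yc[n]=[(np.round(ce[i],2).tolist(),int(st[i,4])) for i in range(1,k) if st[i,4]>2]
    print(n,ms[n].sum(),yc[n])
for k in(["top","side"],["top"],["side"]):
    x,f=fit("blue",{n:ms[n] for n in k},[.5555,-.006,-.3]);print(k,np.round(x,4),round(f,3))
P=ray("top",np.mean([c for c,_ in yc["top"]],0),.022);print("guide centre",P)
for n in yc:
    # predicted guide tops centre
    print(n,np.round(proj(n,place(np.array([[38,0,22],[38,0,15.]])/1e3,*x)),2),np.mean([c for c,_ in yc[n]],0))
E
python3 t.py
```

```text
top 431 [([261.69, 161.31], 16), ([287.8, 168.73], 15), ([258.5, 170.5], 16), ([284.86, 178.29], 14)]
side 407 [([268.2, 181.8], 10), ([259.75, 185.5], 4), ([281.86, 198.14], 7), ([272.0, 202.0], 3)]
['top', 'side'] [ 0.5557 -0.006  -0.2972] 0.223
['top'] [ 0.5554 -0.006  -0.2981] 0.107
['side'] [ 0.5551 -0.0089 -0.315 ] 0.11
guide centre [ 0.59099584 -0.01771089  0.022     ]
top [[274.17 169.61]
 [274.16 169.93]] [273.2125 169.7075]
side [[270.81 189.59]
 [270.76 191.38]] [270.4525 191.86  ]
```

```bash
cat >> h.py <<'E'
F=np.diag([-1.,1,-1])
TRAY=(.5552,-.0062,-.300)
def tool(yaw,pitch=0): # pitch>0: object's +x end up
    return R.from_euler("z",yaw).as_matrix()@R.from_euler("y",-pitch).as_matrix()@F
def row(p,Rt,cur=None):
    o=get_obs(); p0,R0=cur if cur else (o["tool_pos"],R.from_rotvec(o["tool_rot"]).as_matrix())
    off=R0.T@(np.array(p)-p0);tw=np.degrees(R.from_matrix(R0.T@Rt).as_rotvec())
    print(np.round(off,4).tolist(),np.round(tw,2).tolist(),"dist %.3f"%np.linalg.norm(off))
E
python3 - <<'E'
from h import *
Rt=tool(-.08)
g=place(np.array([[-.005,0,0]]),.4538,-.3221,-.08)[0];print(g)
row([.46,.15,.2],Rt);row(g+[0,0,.12],Rt); row(g+[0,0,.009],Rt)
E
```

```text
[ 0.44881599 -0.32170043  0.        ]
[-0.3653, -0.3078, 0.0313] [0.0, 0.0, -18.32] dist 0.479
[-0.5386, -0.7466, 0.1113] [0.0, 0.0, -18.32] dist 0.927
[-0.5386, -0.7466, 0.2223] [0.0, 0.0, -18.32] dist 0.947
```

```bash
python3 -m crank '[{"offset":[-0.365,-0.308,0.031],"twist":[0,0,-9]},{"offset":[-0.365,-0.308,0.031],"twist":[0,0,-18.3]},{"offset":[-0.365,-0.308,0.031],"twist":[0,0,-18.3]},{"offset":[-0.365,-0.308,0.031],"twist":[0,0,-18.3]},{"offset":[-0.365,-0.308,0.031],"twist":[0,0,-18.3]},{"offset":[-0.365,-0.308,0.031],"twist":[0,0,-18.3]},{"offset":[-0.5386,-0.7466,0.11],"twist":[0,0,-18.3]},{"offset":[-0.5386,-0.7466,0.11],"twist":[0,0,-18.3]},{"offset":[-0.5386,-0.7466,0.11],"twist":[0,0,-18.3]},{"offset":[-0.5386,-0.7466,0.11],"twist":[0,0,-18.3]},{"offset":[-0.5386,-0.7466,0.11],"twist":[0,0,-18.3]},{"offset":[-0.5386,-0.7466,0.11],"twist":[0,0,-18.3]},{"offset":[-0.5386,-0.7466,0.11],"twist":[0,0,-18.3]},{"offset":[-0.5386,-0.7466,0.11],"twist":[0,0,-18.3]},{"offset":[-0.5386,-0.7466,0.11],"twist":[0,0,-18.3]},{"offset":[-0.5386,-0.7466,0.11],"twist":[0,0,-18.3]},{"offset":[-0.5386,-0.7466,0.11],"twist":[0,0,-18.3]},{"offset":[-0.5386,-0.7466,0.11],"twist":[0,0,-18.3]},{"offset":[-0.5386,-0.7466,0.11],"twist":[0,0,-18.3]},{"offset":[-0.5386,-0.7466,0.11],"twist":[0,0,-18.3]}]' 0.55
python3 - <<'E'
from h import *
g=place(np.array([[-.005,0,0]]),.4538,-.3221,-.08)[0]
row(g+[0,0,.009],tool(-.08));print(get_obs()["q"],get_obs()["contact_force"])
E
```

```text
t: 3.5
tool_pos: [0.449, -0.3208, 0.1217]
tool_rot: [0.124, 3.139, -0.001]
contact_force: [-0.4, -0.6, 0.8]
opening: 0.0467
grip_force: 0.0
[0.0002, -0.0008, 0.1127] [-0.02, 0.03, 0.05] dist 0.113
[-7.55246226e-01 -2.76560446e-02  1.88301294e+00  2.01860113e-05
  1.28566757e+00 -2.24696981e+00] [-0.42704431 -0.5867362   0.82759064]
```

```bash
python3 -m crank '[{"offset":[0,-0.001,0.05],"twist":[0,0,0]},{"offset":[0,-0.001,0.095],"twist":[0,0,0]},{"offset":[0,-0.001,0.112],"twist":[0,0,0]},{"offset":[0,-0.001,0.112],"twist":[0,0,0]},{"offset":[0,-0.001,0.112],"twist":[0,0,0]}]'
python3 -m crank '[{"offset":[0,0,0],"twist":[0,0,0]},{"offset":[0,0,0],"twist":[0,0,0]},{"offset":[0,0,0],"twist":[0,0,0]},{"offset":[0,0,0],"twist":[0,0,0]},{"offset":[0,0,0],"twist":[0,0,0]}]' 0 70
```

```text
t: 4.12
tool_pos: [0.4501, -0.3238, 0.0115]
tool_rot: [0.126, 3.136, -0.004]
contact_force: [-0.1, -0.2, 1.0]
opening: 0.0468
grip_force: 0.0
t: 4.75
tool_pos: [0.4497, -0.3236, 0.0109]
tool_rot: [0.126, 3.137, -0.003]
contact_force: [-0.6, 1.2, 5.7]
opening: 0.0125
grip_force: 72.1
```

```bash
cat >> h.py <<'E'
XT=-.004; ZT=.011
def pose(ex,ez,pitch,dy=0,xt=None): # E = -x lower edge of plate in tray frame (mm), pitch deg
    xt=XT if xt is None else xt
    th=np.radians(pitch); r=R.from_euler("y",-th).as_matrix()@np.array([.055+xt,0,ZT])
    P=np.array([ex/1e3,dy/1e3,ez/1e3])+r
    return place(P[None],*TRAY)[0],tool(TRAY[2],th)
E
python3 - <<'E'
from h import *
o=get_obs();c=o["tool_pos"]+[0,0,.15]
row(c,R.from_rotvec(o["tool_rot"]).as_matrix());row(*pose(-35,90,0));row(*pose(-35,70,12))
E
```

```text
[-0.0003, -0.0002, -0.15] [0.0, 0.0, 0.0] dist 0.150
[-0.0955, 0.3212, -0.0904] [-0.08, 0.12, 12.58] dist 0.347
[-0.0922, 0.3219, -0.0807] [1.24, -11.83, 12.55] dist 0.344
```

```bash
python3 -m crank '[{"offset":[0,0,-0.02],"twist":[0,0,0]},{"offset":[0,0,-0.05],"twist":[0,0,0]},{"offset":[0,0,-0.09],"twist":[0,0,0]},{"offset":[-0.012,0.04,-0.1],"twist":[0,0,3]},{"offset":[-0.027,0.09,-0.1],"twist":[0,0,6]},{"offset":[-0.042,0.14,-0.1],"twist":[0,0,9]},{"offset":[-0.056,0.19,-0.1],"twist":[0,0,12.5]},{"offset":[-0.071,0.24,-0.1],"twist":[0,0,12.5]},{"offset":[-0.086,0.29,-0.1],"twist":[0,0,12.5]},{"offset":[-0.0955,0.321,-0.09],"twist":[0,0,12.5]},{"offset":[-0.0955,0.321,-0.09],"twist":[0,0,12.5]},{"offset":[-0.0955,0.321,-0.09],"twist":[0,0,12.5]},{"offset":[-0.0955,0.321,-0.09],"twist":[0,0,12.5]}]'
cat > v.py <<'E'
from h import *
import sys
o=get_obs();print(o["tool_pos"],o["contact_force"],o["wrist_torque"],o["opening"])
ms={}
z=o["tool_pos"][2]-ZT
yaw=TRAY[2]
e=o["tool_pos"]-R.from_euler("z",yaw).apply([XT,0,0])
for n in("top","side"):
    im=get_image(n)
    pr=proj(n,np.array([[e[0],e[1],z]]))[0]
    for d in cut_out("spreader",n):
        print(n,round(d["confidence"],2),np.round(d["rect"]))
        if n not in ms and np.hypot(*(np.array(d["rect"][:2])-pr))<20: ms[n]=d["region"]
    a=np.clip(pr.astype(int)-[50,45],0,None)
    c=im[a[1]:a[1]+90,a[0]:a[0]+100]
    cv2.imwrite(f"pics/{n}_{sys.argv[1]}.png",cv2.resize(c,None,fx=4,fy=4,interpolation=cv2.INTER_CUBIC)[:,:,::-1])
print("expect",e,z)
if ms:
    for k in [list(ms)]+[[n] for n in ms]:
        x,f=fit("spreader",{n:ms[n] for n in k},[e[0],e[1],yaw],z);print(k,np.round(x,4),round(f,3))
a,b=[cv2.imread(f"pics/{n}_{sys.argv[1]}.png") for n in("top","side")]
cv2.imwrite(f"pics/b_{sys.argv[1]}.png",np.hstack([a,b]))
E
python3 v.py hover
```

```text
t: 6.38
tool_pos: [0.5696, -0.0114, 0.0998]
tool_rot: [0.469, 3.106, -0.0]
contact_force: [-0.3, 0.4, -1.1]
opening: 0.0127
grip_force: 70.8
[ 0.56957943 -0.01137263  0.09978999] [-0.3448753   0.43825118 -1.10650851] [ 0.02989543  0.00908803 -0.01149712] 0.012721574856372292
top 0.76 [269. 183.  19.  19.]
side 0.91 [265. 170.  40.  23.]
side 0.33 [249. 204.  98.  49.]
expect [ 0.57340078 -0.01255471  0.09978999] 0.0887899893294246
['top', 'side'] [ 0.5746 -0.0108 -0.3015] 0.727
['top'] [ 0.5757 -0.0108 -0.2675] 0.515
['side'] [ 0.5741 -0.0102 -0.3203] 0.202
```

View pics/b_hover.png

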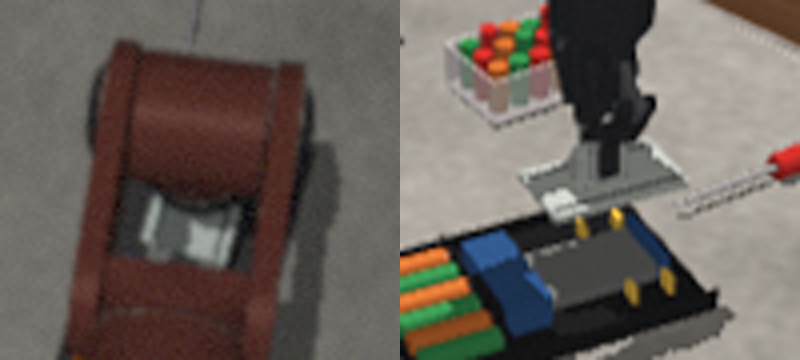

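Run:
```python
from h import *
row(*pose(-37,70,12));row(*pose(-37,23,12));
```

```text
[0.0047, 0.0004, 0.0082] [0.0, -11.98, 0.02] dist 0.009
[0.0047, 0.0004, 0.0552] [0.0, -11.98, 0.02] dist 0.055
```

```bash
python3 -m crank '[{"offset":[0.0047,0.0004,0.008],"twist":[0,-6,0]},{"offset":[0.0047,0.0004,0.008],"twist":[0,-12,0]},{"offset":[0.0047,0.0004,0.025],"twist":[0,-12,0]},{"offset":[0.0047,0.0004,0.04],"twist":[0,-12,0]},{"offset":[0.0047,0.0004,0.05],"twist":[0,-12,0]},{"offset":[0.0047,0.0004,0.055],"twist":[0,-12,0]},{"offset":[0.0047,0.0004,0.055],"twist":[0,-12,0]},{"offset":[0.0047,0.0004,0.055],"twist":[0,-12,0]}]'
python3 - <<'E'
from h import *
print(get_obs()["wrist_torque"])
row(*pose(-37,21,12));row(*pose(-37,19,12));row(*pose(-37,12,12))
E
```

```text
t: 7.58
tool_pos: [0.5659, -0.0087, 0.0448]
tool_rot: [0.436, 2.901, -0.046]
contact_force: [1.3, 0.4, -1.9]
opening: 0.0128
grip_force: 71.0
[ 0.06555055  0.16433517 -0.08403799]
[0.0009, -0.0008, 0.0023] [0.02, 0.05, 0.08] dist 0.003
[0.0013, -0.0008, 0.0043] [0.02, 0.05, 0.08] dist 0.005
[0.0027, -0.0008, 0.0111] [0.02, 0.05, 0.08] dist 0.012
```

```bash
f(){ grep -E "t:|tool_pos|contact"; }
python3 -m crank '[{"offset":[0.0004,0,0.002],"twist":[0,0,0]},{"offset":[0.0008,0,0.004],"twist":[0,0,0]},{"offset":[0.0008,0,0.004],"twist":[0,0,0]}]'|f
python3 -m crank '[{"offset":[0.0002,0,0.001],"twist":[0,0,0]},{"offset":[0.0002,0,0.001],"twist":[0,0,0]}]'|f
```

```text
t: 7.95
tool_pos: [0.5652, -0.0086, 0.04]
tool_rot: [0.436, 2.902, -0.046]
contact_force: [-0.1, 0.1, -2.2]
t: 8.2
tool_pos: [0.5653, -0.0086, 0.0391]
tool_rot: [0.436, 2.902, -0.046]
contact_force: [0.6, 0.0, -1.6]
```

```bash
f(){ grep -E "tool_pos|contact"; }
for i in 1 2; do python3 -m crank '[{"offset":[0.0002,0,0.0008],"twist":[0,0,0]},{"offset":[0.0002,0,0.0008],"twist":[0,0,0]}]'|f; done
```

```text
tool_pos: [0.5655, -0.0087, 0.0388]
contact_force: [-1.3, -0.1, 1.0]
tool_pos: [0.5657, -0.0087, 0.0385]
contact_force: [-2.5, 0.7, 5.1]
```

Run:
```python
from h import *
o=get_obs();
for a in((-37,18.7,9),(-48,18.7,9),(-54,18.7,9),(-60.5,18.7,9)): row(*pose(*a))
```

```text
[-0.0007, -0.0008, 0.0011] [0.01, 3.02, 0.08] dist 0.001
[0.0101, -0.0007, -0.0012] [0.01, 3.02, 0.08] dist 0.010
[0.016, -0.0007, -0.0024] [0.01, 3.02, 0.08] dist 0.016
[0.0223, -0.0007, -0.0038] [0.01, 3.02, 0.08] dist 0.023
```

```bash
python3 -m crank '[{"offset":[-0.0003,-0.0004,-0.0012],"twist":[0,0,0]},{"offset":[-0.001,-0.0008,0.0],"twist":[0,3,0]},{"offset":[0.003,-0.0008,-0.001],"twist":[0,3,0]},{"offset":[0.007,-0.0008,-0.0018],"twist":[0,3,0]},{"offset":[0.010,-0.0008,-0.0025],"twist":[0,3,0]},{"offset":[0.010,-0.0008,-0.0025],"twist":[0,3,0]}]'
python3 - <<'E'
from h import *
for a in((-48,18.7,9),(-54,18.7,9),(-60.5,18.7,9)): row(*pose(*a))
E
```

```text
t: 9.45
tool_pos: [0.5548, -0.0062, 0.0379]
tool_rot: [0.444, 2.953, -0.035]
contact_force: [0.1, -0.1, -1.7]
opening: 0.0127
grip_force: 71.0
[-0.0009, 0.0001, 0.0005] [0.02, 0.01, 0.09] dist 0.001
[0.005, 0.0001, -0.0005] [0.02, 0.01, 0.09] dist 0.005
[0.0114, 0.0001, -0.0015] [0.02, 0.01, 0.09] dist 0.012
```

```bash
f(){ grep -E "tool_pos|contact"; }
python3 -m crank '[{"offset":[0.0015,0,0.0002],"twist":[0,0,0]},{"offset":[0.003,0,0],"twist":[0,0,0]},{"offset":[0.003,0,0],"twist":[0,0,0]}]'|f
python3 -m crank '[{"offset":[0.0015,0,-0.0002],"twist":[0,0,0]},{"offset":[0.003,0,-0.0005],"twist":[0,0,0]},{"offset":[0.003,0,-0.0005],"twist":[0,0,0]}]'|f
python3 - <<'E'
from h import *
o=get_obs();print(R.from_euler("z",-TRAY[2]).apply(o["contact_force"]))
for a in((-54,18.7,9),(-60.5,18.7,9)): row(*pose(*a))
E
```

```text
tool_pos: [0.5531, -0.0056, 0.038]
contact_force: [2.4, -1.5, -1.4]
tool_pos: [0.55, -0.0047, 0.0379]
contact_force: [4.0, -1.1, -0.1]
[ 4.18639023  0.1525249  -0.09907012]
[-0.0, 0.0001, 0.0004] [0.02, 0.08, 0.08] dist 0.000
[0.0064, 0.0001, -0.0006] [0.02, 0.08, 0.08] dist 0.006
```

```bash
f(){ grep -E "tool_pos|contact"; }
python3 -m crank '[{"offset":[0.002,0,-0.0003],"twist":[0,0,0]},{"offset":[0.004,0,-0.0006],"twist":[0,0,0]},{"offset":[0.0068,0,-0.001],"twist":[0,0,0]},{"offset":[0.0068,0,-0.001],"twist":[0,0,0]}]'|f
python3 - <<'E'
from h import *
o=get_obs();print(R.from_euler("z",-TRAY[2]).apply(o["contact_force"]))
for a in((-60,18.7,9),(-60,18.5,6),(-60,18.2,3),(-60,18.2,1),(-60,18,0),(-55,18,0)): row(*pose(*a))
E
```

```text
tool_pos: [0.544, -0.0028, 0.0382]
contact_force: [6.7, -2.5, -2.8]
[ 7.10241869 -0.39049634 -2.76103253]
[-0.0003, 0.0001, 0.0007] [0.03, 0.18, 0.09] dist 0.001
[-0.0008, 0.0001, 0.0036] [0.02, 3.18, 0.09] dist 0.004
[-0.0011, 0.0001, 0.0066] [0.02, 6.18, 0.09] dist 0.007
[-0.0012, 0.0001, 0.0084] [0.02, 8.18, 0.09] dist 0.008
[-0.0013, 0.0001, 0.0095] [0.02, 9.18, 0.09] dist 0.010
[-0.0062, 0.0, 0.0103] [0.02, 9.18, 0.09] dist 0.012
```

```bash
f(){ grep -E "tool_pos|contact"; }
python3 -m crank '[{"offset":[-0.0004,0,0.0015],"twist":[0,1.5,0]},{"offset":[-0.0008,0,0.003],"twist":[0,3,0]},{"offset":[-0.0009,0,0.0045],"twist":[0,4.5,0]},{"offset":[-0.0010,0,0.006],"twist":[0,6,0]},{"offset":[-0.0011,0,0.007],"twist":[0,7,0]},{"offset":[-0.0012,0,0.0078],"twist":[0,8,0]},{"offset":[-0.0012,0,0.0078],"twist":[0,8,0]}]'|f
python3 - <<'E'
from h import *
o=get_obs();print(R.from_euler("z",-TRAY[2]).apply(o["contact_force"]),o["wrist_torque"])
for a in((-60,18,1),(-60,17.5,0),(-55,17.5,0)): row(*pose(*a))
E
```

```text
tool_pos: [0.5469, -0.0037, 0.0309]
contact_force: [6.3, -2.8, 0.1]
[ 6.83763562 -0.84810055  0.05721599] [-0.33489536 -0.95800708 -0.08488747]
[0.0005, 0.0001, 0.0011] [0.01, 0.2, 0.07] dist 0.001
[0.0004, 0.0001, 0.0024] [0.01, 1.2, 0.07] dist 0.002
[-0.0046, 0.0001, 0.0025] [0.01, 1.2, 0.07] dist 0.005
```

```bash
f(){ grep -E "tool_pos|contact"; }
python3 -m crank '[{"offset":[0,0,0.0006],"twist":[0,0.6,0]},{"offset":[0,0,0.0012],"twist":[0,1.2,0]},{"offset":[0,0,0.0014],"twist":[0,1.2,0]},{"offset":[0,0,0.0014],"twist":[0,1.2,0]}]'|f
python3 -m crank '[{"offset":[0,0,0.0005],"twist":[0,0,0]},{"offset":[0,0,0.0005],"twist":[0,0,0]}]'|f
python3 - <<'E'
from h import *
o=get_obs();print(R.from_euler("z",-TRAY[2]).apply(o["contact_force"]),o["wrist_torque"])
for a in((-60,17.5,0),(-55,17.5,0)): row(*pose(*a))
E
```

```text
tool_pos: [0.5467, -0.0036, 0.0295]
contact_force: [5.4, -2.8, 0.2]
tool_pos: [0.5467, -0.0036, 0.029]
contact_force: [6.0, -2.2, 0.7]
[ 6.36100404 -0.28719099  0.66177801] [-0.3046243  -1.00150195 -0.02398697]
[0.0001, 0.0, 0.0005] [0.02, 0.01, 0.07] dist 0.001
[-0.0049, 0.0, 0.0005] [0.02, 0.01, 0.07] dist 0.005
```

```bash
f(){ grep -E "tool_pos|contact"; }
python3 -m crank '[{"offset":[-0.0015,0,0],"twist":[0,0,0]},{"offset":[-0.003,0,0],"twist":[0,0,0]},{"offset":[-0.004,0,0],"twist":[0,0,0]},{"offset":[-0.004,0,0],"twist":[0,0,0]}]'|f
python3 -m crank '[{"offset":[-0.001,0,0],"twist":[0,0,0]},{"offset":[-0.001,0,0],"twist":[0,0,0]}]'|f
python3 - <<'E'
from h import *
o=get_obs();print(R.from_euler("z",-TRAY[2]).apply(o["contact_force"]),o["wrist_torque"])
for a in((-60,17.5,0),(-55,17.5,0)): row(*pose(*a))
E
```

```text
tool_pos: [0.55, -0.0046, 0.0289]
contact_force: [4.2, -1.0, 4.9]
tool_pos: [0.5502, -0.0046, 0.0289]
contact_force: [0.4, -1.0, 7.6]
[ 0.68532763 -0.82493323  7.57213414] [-0.239954   -0.27577516 -0.07662149]
[0.0037, -0.0, 0.0004] [0.0, -0.21, 0.09] dist 0.004
[-0.0013, -0.0, 0.0004] [0.0, -0.21, 0.09] dist 0.001
```

```bash
f(){ grep -E "tool_pos|contact"; }
python3 -m crank '[{"offset":[0,0,-0.0008],"twist":[0,0,0]},{"offset":[0,0,-0.0014],"twist":[0,0,0]},{"offset":[0,0,-0.0014],"twist":[0,0,0]}]'|f
python3 -m crank '[{"offset":[-0.001,0,0],"twist":[0,0,0]},{"offset":[-0.001,0,0],"twist":[0,0,0]}]'|f
python3 - <<'E'
from h import *
o=get_obs();print(R.from_euler("z",-TRAY[2]).apply(o["contact_force"]),o["wrist_torque"])
for a in((-60,17.5,0),(-55,17.5,0)): row(*pose(*a))
E
```

```text
tool_pos: [0.5499, -0.0046, 0.0289]
contact_force: [5.0, 0.1, -1.2]
tool_pos: [0.5507, -0.0048, 0.0289]
contact_force: [4.2, -0.6, -0.1]
[ 4.16990927  0.61876433 -0.12446683] [-0.08417306 -0.83222411 -0.10759331]
[0.0043, 0.0, 0.0005] [0.01, -0.24, 0.08] dist 0.004
[-0.0007, 0.0, 0.0004] [0.01, -0.24, 0.08] dist 0.001
```

```bash
f(){ grep -E "tool_pos|contact"; }
for i in 1 2; do python3 -m crank '[{"offset":[-0.0008,0,-0.0002],"twist":[0,0,0]},{"offset":[-0.0008,0,-0.0002],"twist":[0,0,0]}]'|f; done
python3 - <<'E'
from h import *
o=get_obs();print(R.from_euler("z",-TRAY[2]).apply(o["contact_force"]),o["wrist_torque"])
row(*pose(-55,17.5,0))
E
```

```text
tool_pos: [0.5511, -0.005, 0.029]
contact_force: [2.5, 0.6, -1.9]
tool_pos: [0.5512, -0.0051, 0.0291]
contact_force: [-2.4, 1.5, 0.6]
[-2.76560736  0.75835282  0.63185508] [ 0.23367442 -0.00516641 -0.0620774 ]
[-0.0002, 0.0001, 0.0006] [-0.01, -0.4, 0.08] dist 0.001
```

```bash
f(){ grep -E "tool_pos|contact|tool_rot"; }
python3 -m crank '[{"offset":[0.0005,0,0.0005],"twist":[0,-0.2,0]},{"offset":[0.0005,0,0.001],"twist":[0,-0.4,0]},{"offset":[0.0005,0,0.001],"twist":[0,-0.4,0]}]'|f
python3 -m crank '[{"offset":[0,0,0.0007],"twist":[0,0,0]},{"offset":[0,0,0.0007],"twist":[0,0,0]}]'|f
python3 - <<'E'
from h import *
o=get_obs();print(R.from_euler("z",-TRAY[2]).apply(o["contact_force"]),R.from_euler("z",-TRAY[2]).apply(o["wrist_torque"]))
row(*pose(-55,17.5,0))
E
```

```text
tool_pos: [0.5513, -0.0051, 0.0289]
tool_rot: [0.467, 3.105, -0.0]
contact_force: [-5.3, 3.3, 5.5]
tool_pos: [0.5513, -0.0051, 0.0289]
tool_rot: [0.467, 3.106, -0.001]
contact_force: [-7.4, 2.6, 9.1]
[-7.78766094  0.28474121  9.14866098] [ 0.16310983  1.29425644 -0.09439514]
[-0.0001, 0.0001, 0.0004] [-0.01, 0.04, 0.09] dist 0.000
```

```bash
f(){ grep -E "tool_pos|contact|tool_rot"; }
python3 -m crank '[{"offset":[0.0007,0,0.0003],"twist":[0,0,0]},{"offset":[0.0013,0,0.0006],"twist":[0,0,0]},{"offset":[0.0013,0,0.0006],"twist":[0,0,0]}]'|f
python3 - <<'E'
from h import *
o=get_obs();print(R.from_euler("z",-TRAY[2]).apply(o["contact_force"]),R.from_euler("z",-TRAY[2]).apply(o["wrist_torque"]))
row(*pose(-55,17.5,0))
E
```

```text
tool_pos: [0.5513, -0.0051, 0.0289]
tool_rot: [0.467, 3.103, -0.001]
contact_force: [-3.3, 2.3, 9.8]
[-3.8111755   1.27874129  9.78580953] [ 0.08921174  0.95283988 -0.04762853]
[-0.0001, 0.0001, 0.0004] [-0.0, 0.23, 0.09] dist 0.000
```

```bash
f(){ grep -E "tool_pos|contact|tool_rot"; }
python3 -m crank '[{"offset":[0.0006,0,0],"twist":[0,0.3,0]},{"offset":[0.0006,0,0],"twist":[0,0.3,0]}]'|f
python3 - <<'E'
from h import *
o=get_obs();print(R.from_euler("z",-TRAY[2]).apply(o["contact_force"]),R.from_euler("z",-TRAY[2]).apply(o["wrist_torque"]))
E
python3 -m crank '[{"offset":[0,0,0],"twist":[0,0,0]},{"offset":[0,0,0],"twist":[0,0,0]},{"offset":[0,0,0],"twist":[0,0,0]},{"offset":[0,0,0],"twist":[0,0,0]}]' 0.4
```

```text
tool_pos: [0.5512, -0.005, 0.0289]
tool_rot: [0.467, 3.107, 0.0]
contact_force: [-2.5, 1.6, 7.9]
[-2.823258    0.82067803  7.88026536] [ 0.10083168  0.47668287 -0.05152361]
t: 15.95
tool_pos: [0.5501, -0.0049, 0.0272]
tool_rot: [-0.467, -3.105, -0.0]
contact_force: [0.0, -0.1, 1.3]
opening: 0.0342
grip_force: 0.0
```

```bash
f(){ grep -E "t:|tool_pos|contact|opening"; }
python3 -m crank '[{"offset":[0,0,-0.02],"twist":[0,0,0]},{"offset":[0,0,-0.045],"twist":[0,0,0]},{"offset":[0,0,-0.045],"twist":[0,0,0]}]'|f
python3 -m crank '[{"offset":[0.01,0,0],"twist":[0,0,0]},{"offset":[0.012,0,0],"twist":[0,0,0]},{"offset":[0.012,0,0.006],"twist":[0,0,0]},{"offset":[0.012,0,0.012],"twist":[0,0,0]},{"offset":[0.012,0,0.0145],"twist":[0,0,0]},{"offset":[0.012,0,0.0145],"twist":[0,0,0]}]' 0 |f
```

```text
t: 16.32
tool_pos: [0.5529, -0.0052, 0.0763]
tool_rot: [0.466, 3.102, 0.0]
contact_force: [0.3, 0.1, -0.6]
opening: 0.0343
t: 17.08
tool_pos: [0.5386, -0.0013, 0.0574]
tool_rot: [-0.467, -3.104, -0.0]
contact_force: [0.6, -0.5, -0.4]
opening: -0.0002
```

```bash
f(){ grep -E "tool_pos|contact"; }
python3 -m crank '[{"offset":[0,0,0.001],"twist":[0,0,0]},{"offset":[0,0,0.002],"twist":[0,0,0]},{"offset":[0,0,0.002],"twist":[0,0,0]}]'|f
python3 -m crank '[{"offset":[0,0,0.0008],"twist":[0,0,0]},{"offset":[0,0,0.0008],"twist":[0,0,0]}]'|f
python3 -m crank '[{"offset":[0,0,0.0008],"twist":[0,0,0]},{"offset":[0,0,0.0008],"twist":[0,0,0]}]'|f
python3 -m crank '[{"offset":[0,0,0.0008],"twist":[0,0,0]},{"offset":[0,0,0.0008],"twist":[0,0,0]}]'|f
```

```text
tool_pos: [0.5388, -0.0013, 0.056]
contact_force: [-0.1, 0.5, 0.6]
tool_pos: [0.5388, -0.0013, 0.0551]
contact_force: [-0.1, -0.2, -0.4]
tool_pos: [0.5387, -0.0013, 0.0543]
contact_force: [0.1, -0.3, -0.0]
tool_pos: [0.5389, -0.0013, 0.054]
contact_force: [-2.3, 0.6, 4.2]
```

```bash
f(){ grep -E "tool_pos|contact"; }
python3 -m crank '[{"offset":[0,0,0.001],"twist":[0,0,0]},{"offset":[0,0,0.002],"twist":[0,0,0]},{"offset":[0,0,0.002],"twist":[0,0,0]}]'|f
python3 -m crank '[{"offset":[0,0,-0.004],"twist":[0,0,0]},{"offset":[-0.012,0,-0.005],"twist":[0,0,0]},{"offset":[-0.024,0,-0.005],"twist":[0,0,0]},{"offset":[-0.024,0,-0.002],"twist":[0,0,0]},{"offset":[-0.024,0,-0.002],"twist":[0,0,0]}]'|f
python3 -m crank '[{"offset":[0,0,0.0008],"twist":[0,0,0]},{"offset":[0,0,0.0008],"twist":[0,0,0]}]'|f
python3 -m crank '[{"offset":[0,0,0.0008],"twist":[0,0,0]},{"offset":[0,0,0.0008],"twist":[0,0,0]}]'|f
```

```text
tool_pos: [0.539, -0.0013, 0.0539]
contact_force: [-8.1, 1.8, 14.5]
tool_pos: [0.5629, -0.0087, 0.054]
contact_force: [0.3, -0.5, 2.4]
tool_pos: [0.5629, -0.0087, 0.054]
contact_force: [0.7, -1.2, 6.3]
tool_pos: [0.5629, -0.0087, 0.0539]
contact_force: [-1.9, 0.3, 9.5]
```

```bash
cat > br.py <<'E'
from h import *
ms={}
for n in("top","side"):
    im=get_image(n);hsv=cv2.cvtColor(im,cv2.COLOR_RGB2HSV)
    w=np.zeros(im.shape[:2],bool);q=proj(n,place(box(-60,60,-70,70,0,50),.4605,.339,.18));a=q.min(0).astype(int);b=q.max(0).astype(int)
    w[a[1]:b[1],a[0]:b[0]]=1
    ms[n]=cv2.inRange(hsv,(5,110,60),(18,255,255))*w>0;print(n,ms[n].sum())
for k in(["top","side"],["top"],["side"]):
    if all(ms[n].sum()>50 for n in k):
        x,f=fit("bracket",{n:ms[n] for n in k},[.4605,.339,.18]);print(k,np.round(x,4),round(f,3))
row([.4605,.339,.12],tool(.18))
E
python3 br.py
```

```text
top 208
side 169
['top', 'side'] [0.4588 0.3398 0.1985] 0.312
['top'] [0.4588 0.3402 0.1987] 0.145
['side'] [0.4579 0.3379 0.2002] 0.151
[0.2001, 0.3022, -0.0662] [-0.02, 0.04, -27.41] dist 0.368
```

Run:
```python
from h import *
row([.459,.340,.12],tool(.199))
```

```text
[0.2018, 0.3027, -0.0662] [-0.02, 0.04, -28.5] dist 0.370
```

```bash
python3 -m crank '[{"offset":[0,0,-0.035],"twist":[0,0,0]},{"offset":[0,0,-0.066],"twist":[0,0,0]},{"offset":[0.2018,0.3027,-0.066],"twist":[0,0,-10]},{"offset":[0.2018,0.3027,-0.066],"twist":[0,0,-20]},{"offset":[0.2018,0.3027,-0.066],"twist":[0,0,-28.5]},{"offset":[0.2018,0.3027,-0.066],"twist":[0,0,-28.5]},{"offset":[0.2018,0.3027,-0.066],"twist":[0,0,-28.5]},{"offset":[0.2018,0.3027,-0.066],"twist":[0,0,-28.5]},{"offset":[0.2018,0.3027,-0.066],"twist":[0,0,-28.5]},{"offset":[0.2018,0.3027,-0.066],"twist":[0,0,-28.5]},{"offset":[0.2018,0.3027,-0.066],"twist":[0,0,-28.5]}]' 0.5
python3 - <<'E'
from h import *
row([.459,.340,.021],tool(.199))
im=get_image("top");c1=im[145:220,225:310];im2=get_image("side");c2=im2[165:235,195:305]
f=lambda c:cv2.resize(c,(400,330),interpolation=cv2.INTER_CUBIC)[:,:,::-1]
cv2.imwrite("pics/placed.png",np.hstack([f(c1),f(c2)]))
E
```

```text
t: 21.18
tool_pos: [0.4582, 0.3391, 0.1178]
tool_rot: [0.309, -3.124, -0.0]
contact_force: [0.6, 0.4, -0.2]
opening: 0.0425
grip_force: 0.0
[-0.0012, 0.0007, 0.0968] [0.02, -0.14, -0.11] dist 0.097
```

View pics/placed.png

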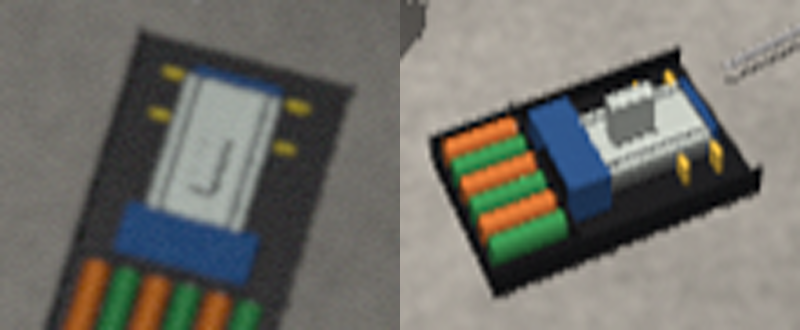

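```bash
python3 -m crank '[{"offset":[-0.001,0.0007,0.05],"twist":[0,0,0]},{"offset":[-0.001,0.0007,0.085],"twist":[0,0,0]},{"offset":[-0.001,0.0007,0.096],"twist":[0,0,0]},{"offset":[-0.001,0.0007,0.096],"twist":[0,0,0]},{"offset":[-0.001,0.0007,0.096],"twist":[0,0,0]}]'
python3 -m crank '[{"offset":[0,0,0],"twist":[0,0,0]},{"offset":[0,0,0],"twist":[0,0,0]},{"offset":[0,0,0],"twist":[0,0,0]},{"offset":[0,0,0],"twist":[0,0,0]},{"offset":[0,0,0],"twist":[0,0,0]}]' 0 50
python3 - <<'E'
from h import *
g=place(np.array([[.038,0,0]]),*TRAY)[0]
row(g+[0,0,.1],tool(TRAY[2]))
E
```

```text
t: 21.9
tool_pos: [0.4602, 0.3418, 0.0243]
tool_rot: [-0.311, 3.125, 0.003]
contact_force: [1.1, 0.0, -0.4]
opening: 0.0425
grip_force: 0.0
t: 22.52
tool_pos: [0.4598, 0.3418, 0.0239]
tool_rot: [-0.312, 3.125, 0.003]
contact_force: [-0.7, -0.3, 5.3]
opening: 0.0129
grip_force: 50.7
[-0.0582, -0.3781, -0.0767] [0.1, 0.03, 28.59] dist 0.390
```

```bash
python3 -m crank '[{"offset":[0,0,-0.02],"twist":[0,0,0]},{"offset":[0,0,-0.055],"twist":[0,0,0]},{"offset":[0,0,-0.086],"twist":[0,0,0]},{"offset":[-0.0075,-0.05,-0.086],"twist":[0,0,6]},{"offset":[-0.015,-0.1,-0.086],"twist":[0,0,12]},{"offset":[-0.023,-0.15,-0.086],"twist":[0,0,18]},{"offset":[-0.031,-0.2,-0.086],"twist":[0,0,24]},{"offset":[-0.038,-0.25,-0.086],"twist":[0,0,28.6]},{"offset":[-0.046,-0.3,-0.086],"twist":[0,0,28.6]},{"offset":[-0.0535,-0.35,-0.086],"twist":[0,0,28.6]},{"offset":[-0.0582,-0.3781,-0.077],"twist":[0,0,28.6]},{"offset":[-0.0582,-0.3781,-0.077],"twist":[0,0,28.6]},{"offset":[-0.0582,-0.3781,-0.077],"twist":[0,0,28.6]},{"offset":[-0.0582,-0.3781,-0.077],"twist":[0,0,28.6]}]'
python3 - <<'E'
from h import *
g=place(np.array([[.038,0,0]]),*TRAY)[0]
row(g+[0,0,.1],tool(TRAY[2])); row(g+[0,0,.055],tool(TRAY[2]))
E
```

```text
t: 24.28
tool_pos: [0.5903, -0.0169, 0.0993]
tool_rot: [-0.468, -3.105, -0.001]
contact_force: [0.3, -0.2, -1.4]
opening: 0.0129
grip_force: 49.7
[-0.0013, -0.0001, -0.0007] [0.01, -0.09, 0.06] dist 0.001
[-0.0013, -0.0001, 0.0443] [0.01, -0.09, 0.06] dist 0.044
```

```bash
python3 -m crank '[{"offset":[-0.002,0,0.02],"twist":[0,0,0]},{"offset":[-0.0024,0,0.038],"twist":[0,0,0]},{"offset":[-0.0024,0,0.043],"twist":[0,0,0]},{"offset":[-0.0024,0,0.043],"twist":[0,0,0]},{"offset":[-0.0024,0,0.043],"twist":[0,0,0]}]'
cat > vb.py <<'E'
from h import *
o=get_obs();t=o["tool_pos"];z=t[2]-.0239
im=get_image("side");hsv=cv2.cvtColor(im,cv2.COLOR_RGB2HSV)
w=np.zeros(im.shape[:2],bool);q=proj("side",place(box(-40,40,-60,60,0,50),t[0],t[1],-.3,z));a=q.min(0).astype(int);b=q.max(0).astype(int);w[a[1]:b[1],a[0]:b[0]]=1
m=cv2.inRange(hsv,(5,110,60),(18,255,255))*w>0;print(m.sum())
M["bracket"]=M["bracket"][:3]
m2=m.copy()
x,f=fit("bracket",{"side":m2},[t[0],t[1],-.3],z);print(np.round(x,4),round(f,3))
inv=lambda p:R.from_euler("z",-TRAY[2]).apply([p[0]-TRAY[0],p[1]-TRAY[1],0])
print("tcp tray",inv(t),"bracket tray",inv(x))
c=im[a[1]-15:b[1]+25,a[0]-25:b[0]+25]
cv2.imwrite("pics/vb.png",cv2.resize(c,None,fx=6,fy=6,interpolation=cv2.INTER_CUBIC)[:600,:800,::-1])
E
python3 vb.py
```

```text
t: 24.9
tool_pos: [0.5933, -0.0187, 0.0564]
tool_rot: [-0.47, -3.105, -0.0]
contact_force: [-0.1, 1.0, -2.3]
opening: 0.0126
grip_force: 49.7
163
[ 0.5907 -0.019  -0.293 ] 0.21
tcp tray [ 0.04005947 -0.00073815  0.        ] bracket tray [ 0.03765389 -0.0017061   0.        ]
```

View pics/vb.png

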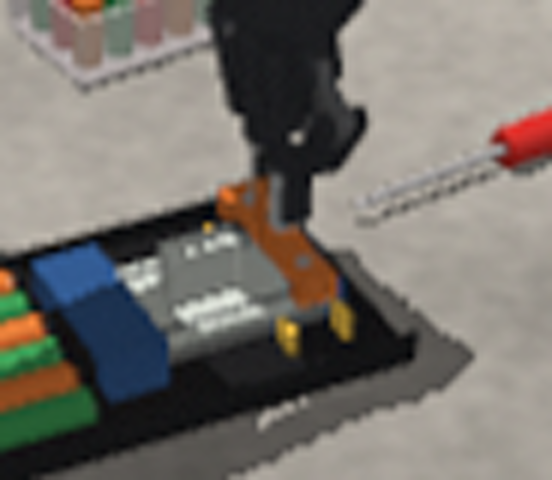

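```bash
f(){ grep -E "t:|tool_pos|contact"; }
python3 -m crank '[{"offset":[0.0006,0.0006,0.002],"twist":[0,0,0]},{"offset":[0.0006,0.0006,0.005],"twist":[0,0,0]},{"offset":[0.0006,0.0006,0.008],"twist":[0,0,0]},{"offset":[0.0006,0.0006,0.0095],"twist":[0,0,0]},{"offset":[0.0006,0.0006,0.0095],"twist":[0,0,0]}]'|f
python3 -m crank '[{"offset":[0,0,0.001],"twist":[0,0,0]},{"offset":[0,0,0.002],"twist":[0,0,0]},{"offset":[0,0,0.002],"twist":[0,0,0]}]'|f
```

```text
t: 25.58
tool_pos: [0.5922, -0.0179, 0.0461]
tool_rot: [-0.47, -3.104, -0.0]
contact_force: [0.5, -0.0, -1.1]
t: 25.95
tool_pos: [0.5923, -0.0179, 0.0443]
tool_rot: [-0.47, -3.104, -0.0]
contact_force: [-0.0, -0.1, -1.0]
```

```bash
f(){ grep -E "tool_pos|contact"; }
python3 -m crank '[{"offset":[0,0,0.001],"twist":[0,0,0]},{"offset":[0,0,0.002],"twist":[0,0,0]},{"offset":[0,0,0.002],"twist":[0,0,0]}]'|f
python3 -m crank '[{"offset":[0,0,0.001],"twist":[0,0,0]},{"offset":[0,0,0.002],"twist":[0,0,0]},{"offset":[0,0,0.002],"twist":[0,0,0]}]'|f
python3 -m crank '[{"offset":[0,0,0.0008],"twist":[0,0,0]},{"offset":[0,0,0.0008],"twist":[0,0,0]}]'|f
python3 -m crank '[{"offset":[0,0,0.0008],"twist":[0,0,0]},{"offset":[0,0,0.0008],"twist":[0,0,0]}]'|f
```

```text
tool_pos: [0.5922, -0.0179, 0.0422]
contact_force: [0.7, 0.0, -1.6]
tool_pos: [0.5923, -0.0179, 0.0402]
contact_force: [0.4, 0.0, -1.6]
tool_pos: [0.5923, -0.0179, 0.0395]
contact_force: [-0.1, 0.0, -1.5]
tool_pos: [0.5924, -0.0179, 0.0388]
contact_force: [0.2, 0.4, -1.5]
```

```bash
f(){ grep -E "tool_pos|contact"; }
python3 -m crank '[{"offset":[0,0,0.0006],"twist":[0,0,0]},{"offset":[0,0,0.0006],"twist":[0,0,0]}]'|f
python3 -m crank '[{"offset":[0,0,0.0006],"twist":[0,0,0]},{"offset":[0,0,0.0006],"twist":[0,0,0]}]'|f
python3 -m crank '[{"offset":[0,0,0.0005],"twist":[0,0,0]},{"offset":[0,0,0.0005],"twist":[0,0,0]}]'|f
```

```text
tool_pos: [0.5925, -0.0179, 0.0388]
contact_force: [-2.5, -0.0, 3.9]
tool_pos: [0.5926, -0.0179, 0.0387]
contact_force: [-3.2, 0.4, 6.1]
tool_pos: [0.5926, -0.0179, 0.0387]
contact_force: [-4.9, -0.0, 10.2]
```

```bash
python3 -m crank '[{"offset":[0,0,-0.0013],"twist":[0,0,0]},{"offset":[0,0,-0.0013],"twist":[0,0,0]},{"offset":[0,0,-0.0013],"twist":[0,0,0]},{"offset":[0,0,-0.0013],"twist":[0,0,0]},{"offset":[0,0,-0.0013],"twist":[0,0,0]}]' 0.35
python3 -m crank '[{"offset":[0,0,-0.01],"twist":[0,0,0]},{"offset":[0,0,-0.03],"twist":[0,0,0]},{"offset":[0,0,-0.07],"twist":[0,0,0]},{"offset":[0,0,-0.12],"twist":[0,0,0]},{"offset":[0.06,0.05,-0.15],"twist":[0,0,0]},{"offset":[0.08,0.1,-0.15],"twist":[0,0,0]},{"offset":[0.08,0.15,-0.15],"twist":[0,0,0]},{"offset":[0.08,0.2,-0.15],"twist":[0,0,0]},{"offset":[0.08,0.25,-0.15],"twist":[0,0,0]},{"offset":[0.08,0.25,-0.15],"twist":[0,0,0]}]'
python3 - <<'E'
from h import *
im=get_image("top");c1=im[145:220,225:310];im2=get_image("side");c2=im2[165:235,195:305]
f=lambda c:cv2.resize(c,(400,330),interpolation=cv2.INTER_CUBIC)[:,:,::-1]
cv2.imwrite("pics/final.png",np.hstack([f(c1),f(c2)]))
E
```

```text
t: 28.58
tool_pos: [0.5923, -0.0179, 0.0382]
tool_rot: [-0.47, -3.104, -0.0]
contact_force: [0.7, -0.2, 0.2]
opening: 0.0295
grip_force: 0.0
t: 29.82
tool_pos: [0.5907, 0.2475, 0.1904]
tool_rot: [0.464, 3.107, 0.003]
contact_force: [-0.3, -0.9, -0.9]
opening: 0.03
grip_force: 0.0
```

View pics/final.png

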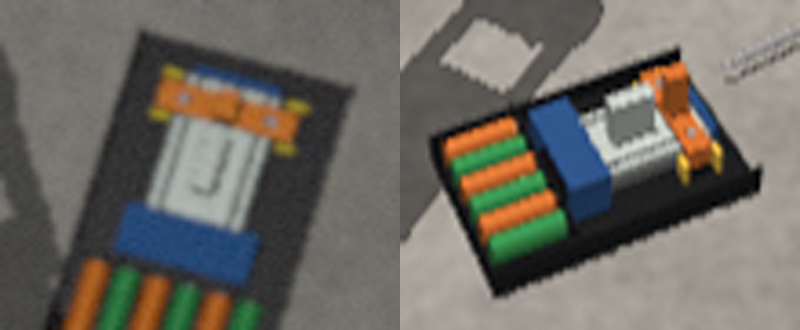

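The bracket's feet sit between the four yellow guides, straddling the seated spreader (bracket at about (230,110) in the left crop). The spreader is under the lip and against the wall, and nothing else has moved in the crops.

```bash
python3 -c "
from station import *
print(finish_job())"
```

```text
the job is handed in; nothing more can be done
None
```

The job is handed in at about 30 s of the 72 s limit: the spreader is seated under the lip and pressed to the deck (felt at about 18 mm, level by touch on the rib), and the bracket is resting on it with its feet between the guides.

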